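Clear the tin and spring the shoe-box drawer ajar

TASK

A round tin stands in the way of the shoe box's push-to-open drawer. First, with the fingertips, push the tin sideways along the shelf, never picking it up, until it stands wholly past the left or right side of the box, out of the drawer's path; then press the closed drawer front in until its catch lets go, and back away so that the drawer springs ajar by itself. Leave the drawer ajar and the ring holder, shoe trees and pen cup undisturbed.

Things in the scene. Friction and masses are not known exactly. Their poses are not given: they have to be found in the camera images.
- shoebox: White plastic shoe box fixed to the shelf, 280 mm deep (its x), 190 mm wide (its y), 120 mm tall. Origin at the centre of its underside, on the shelf; z up. Its front looks along its own -x (towards the robot, turned up to about 0.25 rad). The front is closed by a flat grey plastic drawer front, 186 mm wide, 114 mm tall (3 to 117 mm above the shelf), 8 mm thick, with no handle, whose outer face lies at box x = -148 mm when closed.
- drawer_front (a point): Fixed point on the shoe box, on the middle line of the outer face of the closed drawer front, 95 mm above the shelf (22 mm below its upper edge): a good place to press. Its axes are the box's: pressing is along +x, with the tips no lower than about 85 mm if the tool points down, or the gripper may catch on the upper edge. It does not move with the drawer.
- drawer (a joint): Drawer slide in m: 0 to 1 mm closed, grows as it comes out (box -x), negative while pressed in. A catch holds it against a 5 N spring. Pressed in steadily by 4 mm or more (about 8 N; first touch may read more; firm stop at 7 mm) the catch lets go for good; once the fingers back away the spring slides the drawer out to 63 to 70 mm in about a second, and it stays there.
- tin: Loose round metal shoe-polish tin, 72 mm in diameter, 34 mm tall, 0.1 to 0.2 kg, lying flat on the shelf 75 to 90 mm (its centre) in front of the drawer front and up to 55 mm either side of its middle. Origin at the centre of its underside, z up. Its centre must end more than 131 mm to either side of the box's middle plane (box y). The shelf in front of the box is otherwise empty, at least 250 mm to each side.
- ring_holder: Loose white ceramic hand-shaped ring holder, 114 mm tall on a 72 mm round foot, standing on the box top 165 to 200 mm behind the drawer front. Origin at the centre of its underside. To be left alone.
- shoe_tree_0: Loose wooden shoe tree, 220 mm long (its x), 68 mm wide, 82 mm tall at its brass knob, lying on the shelf to the left (box +y) of the box, its near end 15 mm or more behind the drawer front. Origin at the middle of its underside. To be left alone.
- shoe_tree_1: The other shoe tree of the pair, alike, lying left of the first. To be left alone.
- pen_cup: Loose clear acrylic pen cup with three pens, 76 mm in diameter, 100 mm tall (pens to 156 mm), standing on the shelf to the right (box -y) of the box and behind its drawer front. Origin at the centre of its underside. To be left alone.
Not all that is in view belongs to the job. Several things have the shape of the tin; the one meant has the colours described above.

How it is judged:
By the outcome, as a careful person would: the job done as asked, in the order asked, and still so for the second after the job is handed in, with the robot touching nothing.
It also fails if it takes over 51 s, if anything falls off the work surface, if the arm or the gripper's body presses on something with over 40 N, if the wrist force passes 120 N, or if a joint passes its speed limit or range.

ROBOT

A 7-joint arm with a two-finger parallel gripper is mounted at the origin on the work surface. World frame = base frame: x ahead of the robot, y to its left, z up, the work surface at z = 0. Lengths are in m, angles in rad, forces in N, time in s.
With the tool pointing down it reaches from about 0.425 to 0.925 m from the base axis. Payload 6.8 kg.
Tool frame: the origin (TCP) lies midway between the tips of the shut fingers; the grasp point (between the pads) lies 19 mm behind it; z points along the fingers, y is the line along which they close (so a half turn about z gives the same grasp; the last joint's range is limited). The gripper opens to 85 mm and grips with 20 to 120 N. Pads are 22 mm wide; open, the fingers measure 114 mm over their backs; the gripper's body (76 mm by 85 mm) begins 54 mm behind the grasp point. The pads swing forward as they close: fully open they stand 13 mm farther back than shut.
Start: joints at [1.048, 0.477, 0.022, 1.555, -0.011, 1.109, -0.083], TCP at [0.272, -0.618, 0.231] pointing down, gripper open.
Joint ranges: [-2.96, 2.96], [-0.34, 2.1], [-1.41, 1.46], [0.24, 2.44], [-1.37, 4.51], [0.17, 1.92], [-2.96, 2.96]. Speed limits (rad/s): [2.39, 2.39, 3.14, 3.14, 3.14, 3.14, 3.14].

INTERFACE

Orientations are given as a rotation vector (axis times angle).
In Python, from bench import r gives the robot as it stands. The module is installed in compiled form; this text tells all that it offers.
- The arm moves only by the tool step_arm, never from a script. Its argument "moves" is a list of rows, each an object of numbers: "rx", "ry", "rz": the turn, a rotation vector about the tool's x, y, z in degrees; "dx", "dy", "dz": the shift along the tool's x, y, z in mm; "gripper": the opening, from -1 (shut) to 1 (fully open). In form: [{"rx": .., "ry": .., "rz": .., "dx": .., "dy": .., "dz": .., "gripper": ..}, ...]. A call has 1 to 20 rows; each row shifts and turns the commanded pose from where the row before left it, along the tool's axes as they then stand; what a row does not reach is not made up. A row lasts 1/8 s, in which the tool goes at most 62.5 mm and 10.7 degrees, less where a joint would pass 70% of its speed; a pose out of reach is approached as far as the arm can. A call is refused whole if a number of a shift passes 62.5 or a number of a turn 10.7, either way. A call with a gripper value outside its range is refused whole. The fingers move at their own pace and stop on an object; "grip_force" is the grip in N (left out, the last holds). Time passes only in rows, so rows that do not move let the fingers close. It gives the time, the measured TCP pose, the force, the opening and the grip force at its end, in the units of the state.
- r.get_obs(): the state, without advancing time (a new reading comes with each control period).
- r.grab_frame(name): name is "scene" or "side" or "wrist"; returns the picture (420x560x3 uint8, blue, green, red); there is no depth.
- r.camera_info(name): a dict with "mtx" (3x3 intrinsics, pixels), "rvec" (rotation vector, rad) and "tvec" (3), from world to camera coordinates, as OpenCV has them. Camera axes: x right, y down, z forward; pixel columns grow to the right and rows downward; lengths in m; the calibration is good to about 2 mm. A picture is of the moment at which its call begins: read the wrist's pose just before it. camera_info takes no time and is no camera call; for the wrist camera it gives the pose at the moment of the call.
- r.hand_in(): hands the job in; it is judged then, once.
The state is a dict: "clock": time; "joints": joint angles; "qvel": joint speeds; "tau": joint torques, N m; "tcp_pos": TCP position; "orientation": TCP orientation; "contact_force": force on the tool from outside, world axes, zero at the start; "moment": the same for the moment, N m; "grip_width": finger opening in m; "gripper_force": force on a finger pad.
Only numpy, scipy, OpenCV 4.12 (cv2) and the standard library are available. Lean on these libraries where they do the work, as an engineer would, in place of code of your own. Each camera call takes 0.05 s, during which the arm holds its last target. There are 200 camera calls.

## Working session

There is one attempt and no reset: what is moved stays moved. The work goes in short steps, Python scripts to look and compute and a tool call to move; the robot and the scene stay as the last step left them, time stands still between calls to the robot, and variables do not carry over. Pictures are saved under pics/ and viewed, at most 10 in all, crops included, and the job is handed in when it is done.

Besides the shell and the picture viewer there is one more tool, called after "Request:" as name([rows], argument=value, ...), one row to a line, values as JSON. step_arm: Moves the arm, as the interface text tells. Its arguments: {"type":"object","properties":{"moves":{"type":"array","items":{"type":"object","properties":{"rx":{"type":"number"},"ry":{"type":"number"},"rz":{"type":"number"},"dx":{"type":"number"},"dy":{"type":"number"},"dz":{"type":"number"},"gripper":{"type":"number"}}}},"grip_force":{"type":"number"}},"required":["moves"]}

```bash
mkdir -p pics
cat > h.py <<'E'
import numpy as np, cv2
from bench import r
def ray(name,u,v,z,info=None):
    c=info or r.camera_info(name); R,_=cv2.Rodrigues(np.array(c["rvec"],float)); t=np.array(c["tvec"],float).ravel()
    d=R.T@np.linalg.inv(np.array(c["mtx"]))@np.array([u,v,1.]); o=-R.T@t
    return o+d*(z-o[2])/d[2]
def proj(name,P):
    c=r.camera_info(name); return cv2.projectPoints(np.array(P,float).reshape(-1,3),np.array(c["rvec"],float),np.array(c["tvec"],float),np.array(c["mtx"],float),None)[0].reshape(-1,2)
E
python3 - <<'E'
from h import *
for n in("scene","side"): cv2.imwrite(f"pics/{n}0.png",r.grab_frame(n))
o=r.get_obs(); print(o)
E
```

```text
{'clock': 0.1, 'joints': array([ 1.04789066,  0.47771844,  0.02232054,  1.55630616, -0.01149326,
        1.10931383, -0.08309402]), 'qvel': array([ 0.00059302, -0.00093097, -0.00078945, -0.002213  ,  0.00103377,
       -0.00035046, -0.00131123]), 'tau': array([ 4.30558677e-03, -5.97764647e+01,  1.61397479e+00, -2.81952828e+01,
        1.28973217e-02,  5.02906245e-03,  6.56719052e-06]), 'tcp_pos': array([ 0.27182781, -0.61728363,  0.23044145]), 'orientation': array([-3.07272653e+00, -6.46668952e-01,  6.95451683e-04]), 'contact_force': array([-0.37463497,  0.53843298, -0.40489104]), 'moment': array([ 0.04276383, -0.0216595 , -0.0144273 ]), 'gripper_force': 0.0, 'grip_width': 0.08536917771703909}
```

View pics/scene0.png

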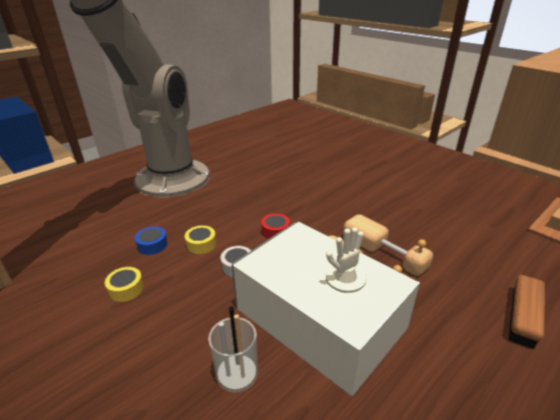

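View pics/side0.png

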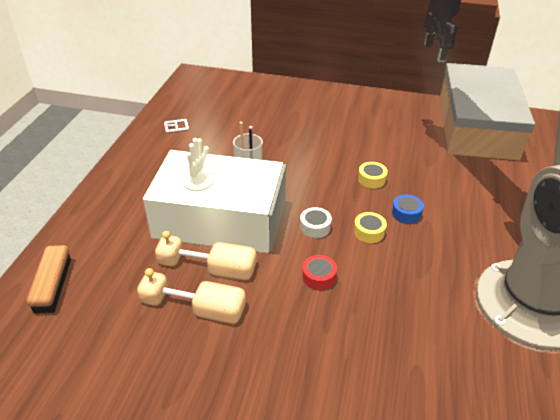

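Side view: the box is at (220,195) and its front looks right. Tin candidates are silver-white (316,222), yellow (370,227) and (373,175), blue (408,208), and red (320,271). The plain metal one directly in front of the drawer is the silver one at (316,222). I'll check it in a close crop.

Run:
```python
from h import *
a=cv2.imread("pics/side0.png")[140:300,140:360]; b=cv2.imread("pics/scene0.png")[210:380,200:420]
a=cv2.resize(a,None,fx=3.6,fy=3.6,interpolation=2)
cv2.imwrite("pics/c1.png",a)
for n,l in (("side",[(316,217),(370,222),(373,170),(408,203),(320,266)]),("scene",[(237,256),(201,234),(124,278),(151,235),(275,221)])):
    for p in l: print(n,p,ray(n,*p,0.034).round(3))
for p in [(181,155),(286,162),(274,221),(150,208)]: print(p,ray("side",*p,0.12).round(3))
for p in [(298,229),(414,284),(354,347),(236,277)]: print(p,ray("scene",*p,0.12).round(3))
```

```text
side (316, 217) [ 0.489 -0.119  0.034]
side (370, 222) [ 0.362 -0.133  0.034]
side (373, 170) [ 0.379 -0.338  0.034]
side (408, 203) [ 0.28  -0.226  0.034]
side (320, 266) [0.45  0.035 0.034]
scene (237, 256) [ 0.493 -0.117  0.034]
scene (201, 234) [ 0.366 -0.13   0.034]
scene (124, 278) [ 0.383 -0.336  0.034]
scene (151, 235) [ 0.284 -0.22   0.034]
scene (275, 221) [0.451 0.038 0.034]
(181, 155) [ 0.836 -0.163  0.12 ]
(286, 162) [ 0.583 -0.2    0.12 ]
(274, 221) [0.558 0.011 0.12 ]
(150, 208) [0.828 0.038 0.12 ]
(298, 229) [ 0.598 -0.029  0.12 ]
(414, 284) [0.854 0.001 0.12 ]
(354, 347) [ 0.863 -0.179  0.12 ]
(236, 277) [ 0.623 -0.213  0.12 ]
```

View pics/c1.png

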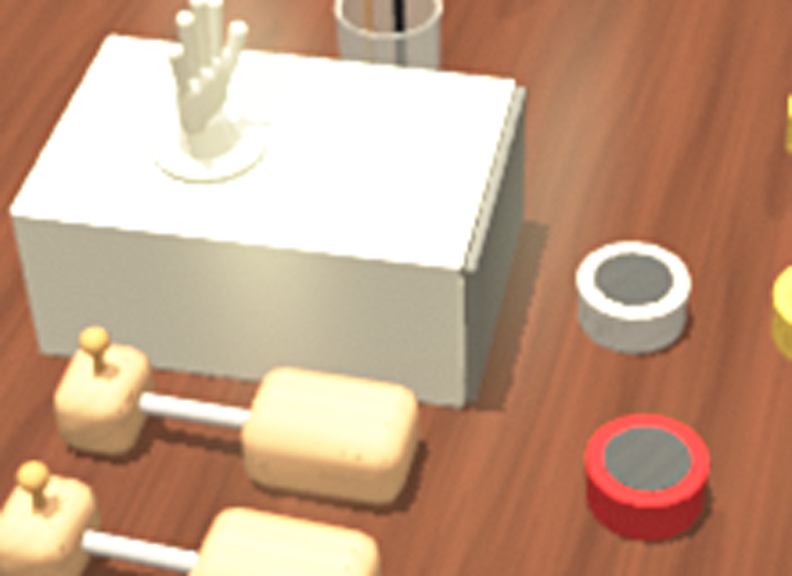

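Run:
```python
from h import *
from scipy.optimize import least_squares
P=np.array([[140,-95],[-140,-95],[-140,95],[140,95]])/1000
S=np.array([ray("side",*p,0.12)[:2] for p in [(171.9,149.7),(283.3,162.2),(269.2,214.0),(143.3,199.7)]])
C=np.array([ray("scene",*p,0.12)[:2] for p in [(354,347),(236,277),(298,229),(414,284)]])
def T(q,P): c,s=np.cos(q[2]),np.sin(q[2]); return P@np.array([[c,s],[-s,c]])+q[:2]
for n,A in(("side",S),("scene",C),("both",None)):
    f=(lambda q:(T(q,P)-A).ravel()) if A is not None else (lambda q:np.r_[(T(q,P)-S).ravel(),(T(q,P)-C).ravel()])
    q=least_squares(f,[.7,-.1,0]).x; print(n,q.round(4),(f(q)*1000).round(0))
c,s=np.cos(q[2]),np.sin(q[2])
for t in [(.491,-.118),(.451,.036),(.364,-.131)]:
    d=np.array(t)-q[:2]; print("box frame",c*d[0]+s*d[1],-s*d[0]+c*d[1])
print("press pt",T(q,np.array([-.148,0])))
for b in [(-.23,-.15),(-.23,.15),(-.23,.1)]: print(b,T(q,np.array(b)))
```

```text
side [ 0.7207 -0.0921  0.0741] [ 1.  2. -1.  0.  0. -0. -0. -2.]
scene [ 0.7345 -0.1048  0.117 ] [ 22.  -4. -17.  -2. -14.   2.   9.   5.]
both [ 0.7276 -0.0985  0.0945] [ 10.  -1.   8.  -9.   5.  -9.   4.  -6.  13.  -1. -26.   7. -19.  12.
   4.   8.]
box frame -0.23737045425754646 0.0028813674055615315
box frame -0.2626561030250974 0.15996935538174015
box frame -0.3650305051934067 0.001926697277412924
press pt [ 0.58024342 -0.11243299]
(-0.23, -0.15) [ 0.51276773 -0.26950314]
(-0.23, 0.15) [0.4844513 0.0291575]
(-0.23, 0.1) [ 0.4891707  -0.02061927]
```

Request:
step_arm([
  {"dx": 30.5,"dy": -31.2,"gripper": 0},
  {"dx": 30.5,"dy": -31.2,"gripper": 0},
  {"dx": 30.5,"dy": -31.2,"gripper": 0},
  {"dx": 30.5,"dy": -31.2,"gripper": 0},
  {"dx": 30.5,"dy": -31.2,"gripper": 0},
  {"dx": 30.5,"dy": -31.2,"gripper": 0},
  {"dx": 30.5,"dy": -31.2,"gripper": 0},
  {"dx": 30.5,"dy": -31.2,"gripper": 0},
  {"dx": 30.5,"dy": -31.2,"gripper": 0},
  {"dx": 30.5,"dy": -31.2,"gripper": 0},
  {"dx": 30.5,"dy": -31.2,"gripper": 0},
  {"dx": 30.5,"dy": -31.2,"gripper": 0},
  {"dx": 30.5,"dy": -31.2,"gripper": 0},
  {"dx": 30.5,"dy": -31.2,"gripper": 0},
  {"rz": -10},
  {"rz": -10},
  {"rz": -10},
  {"rz": -10},
  {"rz": -10},
  {"rz": -10},
])

```text
invalid input at $.moves[0]: expected keys rx, ry, rz, dx, dy, dz, gripper
```

Request:
step_arm([
  {"rz": -10.5},
  {"dz": 20},
])

```text
invalid input at $.moves[0]: expected keys rx, ry, rz, dx, dy, dz, gripper
```

Run:
```python
from h import *
o=r.get_obs(); R=cv2.Rodrigues(o["orientation"])[0]; print(o["tcp_pos"],R.round(3),o["grip_width"],o["joints"].round(2))
print(proj("wrist",[[.491,-.118,.034],[.5731,-.1031,.117]]))
np.save("w1.npy",np.array([r.camera_info("wrist")],dtype=object),allow_pickle=True)
cv2.imwrite("pics/w1.png",r.grab_frame("wrist"))
```

```text
[ 0.27182781 -0.61728363  0.23044145] [[ 0.915  0.403 -0.001]
 [ 0.403 -0.915  0.001]
 [-0.    -0.002 -1.   ]] 0.08536917771703909 [ 1.05  0.48  0.02  1.56 -0.01  1.11 -0.08]
[[ -228.79729931  -358.81694617]
 [ -644.56154289 -1010.72899528]]
```

View pics/w1.png

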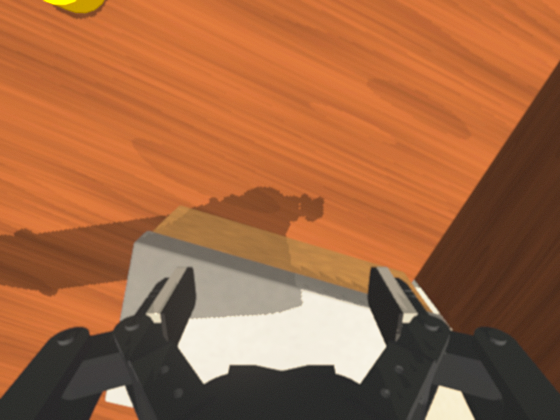

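The wrist picture shows the start pose: a grey-white box below the gripper at (270,300) and a yellow tin at (70,5). The move was refused because every key must be given, so I'll resend it in full.

Request:
step_arm([
  {"rx": 0,"ry": 0,"rz": 0,"dx": 30.5,"dy": -31.2,"dz": 0,"gripper": 0},
  {"rx": 0,"ry": 0,"rz": 0,"dx": 30.5,"dy": -31.2,"dz": 0,"gripper": 0},
  {"rx": 0,"ry": 0,"rz": 0,"dx": 30.5,"dy": -31.2,"dz": 0,"gripper": 0},
  {"rx": 0,"ry": 0,"rz": 0,"dx": 30.5,"dy": -31.2,"dz": 0,"gripper": 0},
  {"rx": 0,"ry": 0,"rz": 0,"dx": 30.5,"dy": -31.2,"dz": 0,"gripper": 0},
  {"rx": 0,"ry": 0,"rz": 0,"dx": 30.5,"dy": -31.2,"dz": 0,"gripper": 0},
  {"rx": 0,"ry": 0,"rz": 0,"dx": 30.5,"dy": -31.2,"dz": 0,"gripper": 0},
  {"rx": 0,"ry": 0,"rz": 0,"dx": 30.5,"dy": -31.2,"dz": 0,"gripper": 0},
  {"rx": 0,"ry": 0,"rz": 0,"dx": 30.5,"dy": -31.2,"dz": 0,"gripper": 0},
  {"rx": 0,"ry": 0,"rz": 0,"dx": 30.5,"dy": -31.2,"dz": 0,"gripper": 0},
  {"rx": 0,"ry": 0,"rz": 0,"dx": 30.5,"dy": -31.2,"dz": 0,"gripper": 0},
  {"rx": 0,"ry": 0,"rz": 0,"dx": 30.5,"dy": -31.2,"dz": 0,"gripper": 0},
  {"rx": 0,"ry": 0,"rz": 0,"dx": 30.5,"dy": -31.2,"dz": 0,"gripper": 0},
  {"rx": 0,"ry": 0,"rz": 0,"dx": 30.5,"dy": -31.2,"dz": 0,"gripper": 0},
  {"rx": 0,"ry": 0,"rz": -10,"dx": 0,"dy": 0,"dz": 0,"gripper": 0},
  {"rx": 0,"ry": 0,"rz": -10,"dx": 0,"dy": 0,"dz": 0,"gripper": 0},
  {"rx": 0,"ry": 0,"rz": -10,"dx": 0,"dy": 0,"dz": 0,"gripper": 0},
  {"rx": 0,"ry": 0,"rz": -10,"dx": 0,"dy": 0,"dz": 0,"gripper": 0},
  {"rx": 0,"ry": 0,"rz": -10,"dx": 0,"dy": 0,"dz": 0,"gripper": 0},
  {"rx": 0,"ry": 0,"rz": -10,"dx": 0,"dy": 0,"dz": 0,"gripper": 0},
])

```text
clock: 2.65
tcp_pos: [0.4866, -0.046, 0.2311]
orientation: [-2.333, -2.104, 0.001]
contact_force: [0.1, -0.8, 0.3]
grip_width: 0.043
gripper_force: 0.0
```

Request:
step_arm([
  {"rx": 0,"ry": 0,"rz": -10.5,"dx": 0,"dy": 0,"dz": 10,"gripper": 0},
  {"rx": 0,"ry": 0,"rz": 0,"dx": 0,"dy": 0,"dz": 10,"gripper": 0},
  {"rx": 0,"ry": 0,"rz": 0,"dx": 0,"dy": 0,"dz": 0,"gripper": 0},
])

```text
clock: 3.02
tcp_pos: [0.486, -0.046, 0.2103]
orientation: [-2.14, -2.297, 0.002]
contact_force: [-0.3, 0.9, 0.3]
grip_width: 0.0431
gripper_force: 0.0
```

Run:
```python
from h import *
o=r.get_obs(); R=cv2.Rodrigues(o["orientation"])[0]; print(o["clock"],o["tcp_pos"],R.round(3),o["grip_width"],o["joints"].round(2))
print(proj("wrist",[[.491,-.118,.034],[.5731,-.1031,.117]]))
cv2.imwrite("pics/w2.png",r.grab_frame("wrist"))
```

```text
3.025 [ 0.48603185 -0.04603207  0.21034616] [[-0.071  0.997 -0.002]
 [ 0.997  0.071  0.   ]
 [ 0.    -0.002 -1.   ]] 0.043070749442925604 [ 0.4   0.23 -0.49  1.99  0.13  0.96 -0.09]
[[280.69583563 246.0782515 ]
 [373.4001707  277.92481528]]
```

View pics/w2.png

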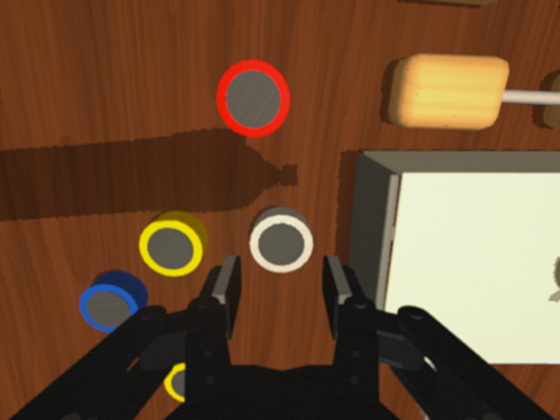

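The wrist view shows the silver tin at (281,243), against a predicted (281,246), centred on the tool. The nearest look-alikes are red (253,98) and yellow (171,245), both clear of the fingers. Now I'll go down on its left side.

Request:
step_arm([
  {"rx": 0,"ry": 0,"rz": 0,"dx": 0,"dy": 0,"dz": 40,"gripper": 0},
  {"rx": 0,"ry": 0,"rz": 0,"dx": 0,"dy": 0,"dz": 40,"gripper": 0},
  {"rx": 0,"ry": 0,"rz": 0,"dx": 0,"dy": 0,"dz": 40,"gripper": 0},
  {"rx": 0,"ry": 0,"rz": 0,"dx": 0,"dy": 0,"dz": 35,"gripper": 0},
  {"rx": 0,"ry": 0,"rz": 0,"dx": 0,"dy": 0,"dz": 25,"gripper": 0},
  {"rx": 0,"ry": 0,"rz": 0,"dx": 0,"dy": 0,"dz": 12,"gripper": 0},
  {"rx": 0,"ry": 0,"rz": 0,"dx": 0,"dy": 0,"dz": 6,"gripper": 0},
  {"rx": 0,"ry": 0,"rz": 0,"dx": 0,"dy": 0,"dz": 0,"gripper": 0},
])

```text
clock: 4.08
tcp_pos: [0.4872, -0.0459, 0.0137]
orientation: [2.137, 2.302, 0.001]
contact_force: [0.1, 0.4, -0.1]
grip_width: 0.0431
gripper_force: 0.0
```

Request:
step_arm([
  {"rx": 0,"ry": 0,"rz": 0,"dx": -10,"dy": 0,"dz": 0,"gripper": 0},
  {"rx": 0,"ry": 0,"rz": 0,"dx": -10,"dy": 0,"dz": 0,"gripper": 0},
  {"rx": 0,"ry": 0,"rz": 0,"dx": -5,"dy": 0,"dz": 0,"gripper": 0},
  {"rx": 0,"ry": 0,"rz": 0,"dx": -5,"dy": 0,"dz": 0,"gripper": 0},
  {"rx": 0,"ry": 0,"rz": 0,"dx": -5,"dy": 0,"dz": 0,"gripper": 0},
  {"rx": 0,"ry": 0,"rz": 0,"dx": -6,"dy": 0,"dz": 0,"gripper": 0},
  {"rx": 0,"ry": 0,"rz": 0,"dx": -8,"dy": 0,"dz": 0,"gripper": 0},
  {"rx": 0,"ry": 0,"rz": 0,"dx": -10,"dy": 0,"dz": 0,"gripper": 0},
  {"rx": 0,"ry": 0,"rz": 0,"dx": -10,"dy": 0,"dz": 0,"gripper": 0},
  {"rx": 0,"ry": 0,"rz": 0,"dx": -10,"dy": 0,"dz": 0,"gripper": 0},
])

```text
clock: 5.32
tcp_pos: [0.4927, -0.1256, 0.0133]
orientation: [2.138, 2.302, -0.0]
contact_force: [0.3, 1.5, 0.5]
grip_width: 0.0427
gripper_force: 0.8
```

Run:
```python
from h import *
o=r.get_obs(); print(o["clock"],o["tcp_pos"],o["contact_force"])
cv2.imwrite("pics/w3.png",r.grab_frame("side"))
```

```text
5.325 [ 0.49270481 -0.12556578  0.01328839] [0.29391106 1.50194567 0.51128758]
```

View pics/w3.png

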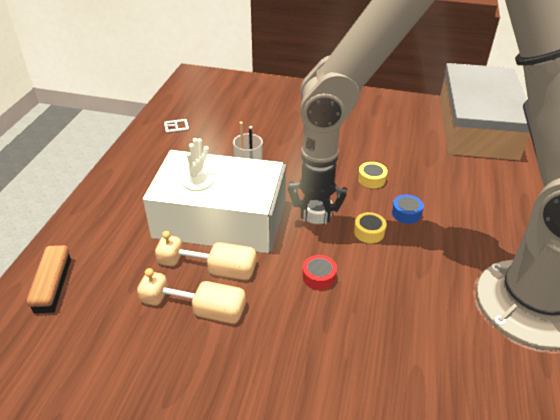

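Run:
```python
from h import *
print(proj("side",[[.4927,-.1256,.0133],[.4957,-.166,.034],[.491,-.118,.034]]))
a=cv2.imread("pics/w3.png")[150:260,260:380]; a=cv2.resize(a,None,fx=4,fy=4,interpolation=2)
b=r.grab_frame("wrist"); b=cv2.resize(b,None,fx=.55,fy=.55)
c=np.zeros((440,480+b.shape[1],3),np.uint8); c[:,:480]=a; c[:b.shape[0],480:]=b
cv2.imwrite("pics/w4.png",c)
```

```text
[[314.52596335 221.29073204]
 [316.96942812 203.99543094]
 [315.04947829 217.04631459]]
```

View pics/w4.png

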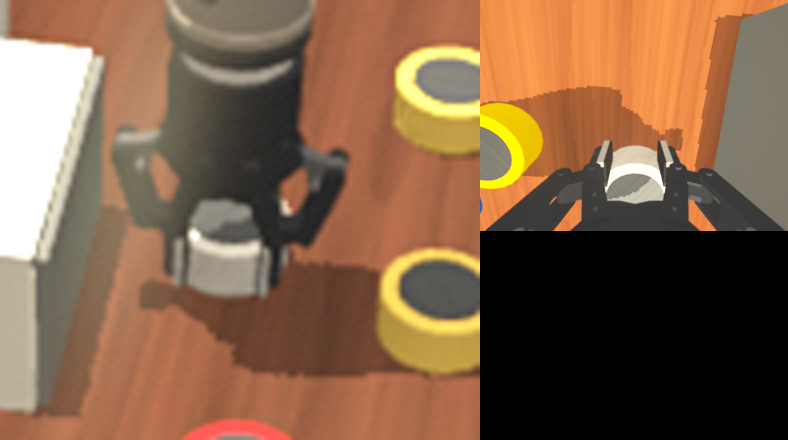

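The tin's near edge sits in the cradle of the two fingertips (crop, 230,260), and its centre fits y ≈ -0.16. I'll keep pushing.

Request:
step_arm([
  {"rx": 0,"ry": 0,"rz": 0,"dx": -6,"dy": 0,"dz": 0,"gripper": 0},
  {"rx": 0,"ry": 0,"rz": 0,"dx": -10,"dy": 0,"dz": 0,"gripper": 0},
  {"rx": 0,"ry": 0,"rz": 0,"dx": -10,"dy": 0,"dz": 0,"gripper": 0},
  {"rx": 0,"ry": 0,"rz": 0,"dx": -10,"dy": 0,"dz": 0,"gripper": 0},
  {"rx": 0,"ry": 0,"rz": 0,"dx": -10,"dy": 0,"dz": 0,"gripper": 0},
  {"rx": 0,"ry": 0,"rz": 0,"dx": -10,"dy": 0,"dz": 0,"gripper": 0},
  {"rx": 0,"ry": 0,"rz": 0,"dx": -10,"dy": 0,"dz": 0,"gripper": 0},
  {"rx": 0,"ry": 0,"rz": 0,"dx": -10,"dy": 0,"dz": 0,"gripper": 0},
  {"rx": 0,"ry": 0,"rz": 0,"dx": -10,"dy": 0,"dz": 0,"gripper": 0},
  {"rx": 0,"ry": 0,"rz": 0,"dx": -10,"dy": 0,"dz": 0,"gripper": 0},
  {"rx": 0,"ry": 0,"rz": 0,"dx": -8,"dy": 0,"dz": 0,"gripper": 0},
  {"rx": 0,"ry": 0,"rz": 0,"dx": -5,"dy": 0,"dz": 0,"gripper": 0},
  {"rx": 0,"ry": 0,"rz": 0,"dx": -3,"dy": 0,"dz": 0,"gripper": 0},
  {"rx": 0,"ry": 0,"rz": 0,"dx": 0,"dy": 0,"dz": 0,"gripper": 0},
])

```text
clock: 7.18
tcp_pos: [0.5011, -0.2366, 0.0133]
orientation: [2.137, 2.302, -0.0]
contact_force: [0.6, 0.7, 0.3]
grip_width: 0.0426
gripper_force: 0.0
```

Request:
step_arm([
  {"rx": 0,"ry": 0,"rz": 0,"dx": 8,"dy": 0,"dz": 0,"gripper": 0},
  {"rx": 0,"ry": 0,"rz": 0,"dx": 20,"dy": 0,"dz": 0,"gripper": 0},
  {"rx": 0,"ry": 0,"rz": 0,"dx": 20,"dy": 0,"dz": 0,"gripper": 0},
  {"rx": 0,"ry": 0,"rz": 0,"dx": 20,"dy": -5,"dz": -40,"gripper": -1},
  {"rx": 0,"ry": 0,"rz": 0,"dx": 20,"dy": -5,"dz": -40,"gripper": -1},
  {"rx": 0,"ry": 0,"rz": 0,"dx": 30,"dy": 0,"dz": 0,"gripper": -1},
  {"rx": 0,"ry": 0,"rz": 0,"dx": 0,"dy": 0,"dz": 0,"gripper": -1},
  {"rx": 0,"ry": 0,"rz": 0,"dx": 0,"dy": 0,"dz": 0,"gripper": -1},
])

```text
clock: 8.18
tcp_pos: [0.4819, -0.119, 0.0931]
orientation: [-2.136, -2.304, 0.001]
contact_force: [0.2, -0.6, -0.2]
grip_width: -0.0001
gripper_force: 0.0
```

Run:
```python
from h import *
o=r.get_obs(); print(o["clock"],o["tcp_pos"],o["contact_force"],o["grip_width"])
q=np.array([0.7207,-0.0921,0.0741]); c,s=np.cos(.0741),np.sin(.0741)
d=o["tcp_pos"][:2]-q[:2]; print("tcp in box",c*d[0]+s*d[1],-s*d[0]+c*d[1])
a=r.grab_frame("side"); b=r.grab_frame("scene")
cv2.imwrite("pics/w5.png",np.hstack([cv2.resize(a[90:330,130:430],(400,320)),cv2.resize(b[150:400,60:400],(400,320))]))
np.save("a5.npy",a);print(proj("side",[[.5015,-.275,.034],[.7207-.23*c-s*-.131,-.0921-.23*s-.131*c,.034]]))
```

```text
8.175 [ 0.48188944 -0.11898667  0.0931048 ] [ 0.24637214 -0.61064883 -0.15998904] -9.332742703880107e-05
tcp in box -0.24014570650815548 -0.009133214365992428
[[322.82188612 177.10399896]
 [320.46043578 185.36802375]]
```

View pics/w5.png

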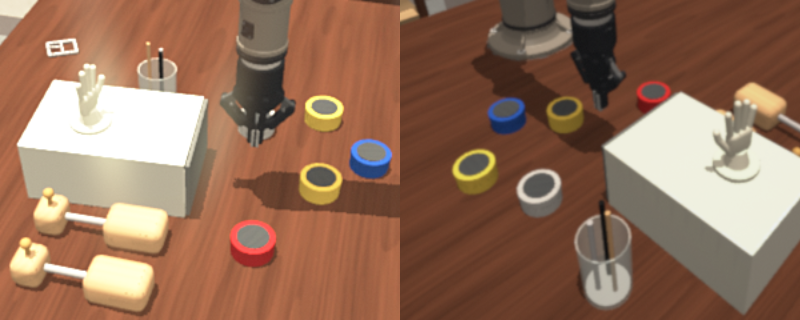

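Run:
```python
from h import *
p=ray("scene",179,293-0.5,.034)-[.003,.001,0]; c,s=np.cos(.0741),np.sin(.0741)
d=p[:2]-[0.7207,-0.0921]; print(p,c*d[0]+s*d[1],-s*d[0]+c*d[1])
```

```text
[ 0.49876963 -0.27401581  0.034     ] -0.2347889860659725 -0.16498660861507522
```

The tin stands at box y ≈ -0.165 m (scene crop 540,183), wholly past the right side. Now I'll approach the drawer front.

Request:
step_arm([
  {"rx": 0,"ry": 0,"rz": 0,"dx": 9,"dy": 10,"dz": 0,"gripper": -1},
  {"rx": 0,"ry": 0,"rz": 0,"dx": 0,"dy": 15,"dz": 0,"gripper": -1},
  {"rx": 0,"ry": 0,"rz": 0,"dx": 0,"dy": 15,"dz": 0,"gripper": -1},
  {"rx": 0,"ry": 0,"rz": 0,"dx": 0,"dy": 10,"dz": 0,"gripper": -1},
  {"rx": 0,"ry": 0,"rz": 0,"dx": 0,"dy": 5,"dz": 0,"gripper": -1},
  {"rx": 0,"ry": 0,"rz": 0,"dx": 0,"dy": 3,"dz": 0,"gripper": -1},
  {"rx": 0,"ry": 0,"rz": 0,"dx": 0,"dy": 3,"dz": 0,"gripper": -1},
])

```text
clock: 9.15
tcp_pos: [0.5422, -0.1061, 0.0933]
orientation: [-2.137, -2.302, 0.001]
contact_force: [-0.6, -0.0, 0.4]
grip_width: 0.0001
gripper_force: 0.0
```

Request:
step_arm([
  {"rx": 0,"ry": 0,"rz": 0,"dx": 0,"dy": 2,"dz": 0,"gripper": -1},
  {"rx": 0,"ry": 0,"rz": 0,"dx": 0,"dy": 2,"dz": 0,"gripper": -1},
  {"rx": 0,"ry": 0,"rz": 0,"dx": 0,"dy": 2,"dz": 0,"gripper": -1},
])

```text
clock: 9.52
tcp_pos: [0.5484, -0.1056, 0.0933]
orientation: [2.137, 2.302, -0.0]
contact_force: [-0.3, -0.9, 0.3]
grip_width: 0.0001
gripper_force: 0.0
```

Request:
step_arm([
  {"rx": 0,"ry": 0,"rz": 0,"dx": 0,"dy": 2,"dz": 0,"gripper": -1},
  {"rx": 0,"ry": 0,"rz": 0,"dx": 0,"dy": 2,"dz": 0,"gripper": -1},
])

```text
clock: 9.78
tcp_pos: [0.5525, -0.1052, 0.0933]
orientation: [2.137, 2.303, -0.0]
contact_force: [0.7, 0.2, 0.3]
grip_width: -0.0001
gripper_force: 0.0
```

Request:
step_arm([
  {"rx": 0,"ry": 0,"rz": 0,"dx": 0,"dy": 2,"dz": 0,"gripper": -1},
  {"rx": 0,"ry": 0,"rz": 0,"dx": 0,"dy": 2,"dz": 0,"gripper": -1},
])

```text
clock: 10.02
tcp_pos: [0.5565, -0.1049, 0.0933]
orientation: [2.137, 2.303, 0.0]
contact_force: [-0.0, -0.2, -0.5]
grip_width: 0.0001
gripper_force: 0.0
```

Request:
step_arm([
  {"rx": 0,"ry": 0,"rz": 0,"dx": 0,"dy": 2,"dz": 0,"gripper": -1},
  {"rx": 0,"ry": 0,"rz": 0,"dx": 0,"dy": 1,"dz": 0,"gripper": -1},
])

```text
clock: 10.28
tcp_pos: [0.5595, -0.1047, 0.0933]
orientation: [2.137, 2.303, 0.0]
contact_force: [-0.2, 0.5, -1.0]
grip_width: 0.0003
gripper_force: 0.0
```

Request:
step_arm([
  {"rx": 0,"ry": 0,"rz": 0,"dx": 0,"dy": 2,"dz": 0,"gripper": -1},
  {"rx": 0,"ry": 0,"rz": 0,"dx": 0,"dy": 0,"dz": 0,"gripper": -1},
])

```text
clock: 10.52
tcp_pos: [0.5615, -0.1045, 0.0933]
orientation: [2.137, 2.303, 0.0]
contact_force: [-0.3, 0.3, -0.8]
grip_width: 0.0001
gripper_force: 0.0
```

Request:
step_arm([
  {"rx": 0,"ry": 0,"rz": 0,"dx": 0,"dy": 1.5,"dz": 0,"gripper": -1},
  {"rx": 0,"ry": 0,"rz": 0,"dx": 0,"dy": 1.5,"dz": 0,"gripper": -1},
])

```text
clock: 10.78
tcp_pos: [0.5631, -0.1045, 0.0931]
orientation: [-2.136, -2.301, 0.003]
contact_force: [-5.8, 0.7, 5.8]
grip_width: -0.0003
gripper_force: 2.8
```

Request:
step_arm([
  {"rx": 0,"ry": 0,"rz": 0,"dx": 0,"dy": 1.5,"dz": 0,"gripper": -1},
  {"rx": 0,"ry": 0,"rz": 0,"dx": 0,"dy": 0.5,"dz": 0,"gripper": -1},
])

```text
clock: 11.02
tcp_pos: [0.5646, -0.1044, 0.0931]
orientation: [-2.136, -2.3, 0.005]
contact_force: [-7.9, 0.3, 6.5]
grip_width: -0.0001
gripper_force: 3.9
```

Request:
step_arm([
  {"rx": 0,"ry": 0,"rz": 0,"dx": 0,"dy": 1.5,"dz": 0,"gripper": -1},
  {"rx": 0,"ry": 0,"rz": 0,"dx": 0,"dy": 0.5,"dz": 0,"gripper": -1},
])

```text
clock: 11.28
tcp_pos: [0.5652, -0.1043, 0.0931]
orientation: [-2.135, -2.299, 0.008]
contact_force: [-11.8, 0.5, 10.7]
grip_width: 0.0002
gripper_force: 6.0
```

Request:
step_arm([
  {"rx": 0,"ry": 0,"rz": 0,"dx": 0,"dy": 0.5,"dz": -1,"gripper": -1},
  {"rx": 0,"ry": 0,"rz": 0,"dx": 0,"dy": 0.5,"dz": 0,"gripper": -1},
])

```text
clock: 11.52
tcp_pos: [0.5652, -0.1043, 0.0932]
orientation: [-2.134, -2.298, 0.01]
contact_force: [-11.9, -0.4, 6.0]
grip_width: -0.0002
gripper_force: 5.9
```

Request:
step_arm([
  {"rx": 0,"ry": 0,"rz": 0,"dx": 0,"dy": 1,"dz": 0,"gripper": -1},
  {"rx": 0,"ry": 0,"rz": 0,"dx": 0,"dy": 0.5,"dz": 0,"gripper": -1},
])

```text
clock: 11.78
tcp_pos: [0.5662, -0.1043, 0.0932]
orientation: [-2.134, -2.297, 0.011]
contact_force: [-13.1, 0.3, 7.6]
grip_width: 0.0002
gripper_force: 6.5
```

Request:
step_arm([
  {"rx": 0,"ry": 0,"rz": 0,"dx": 0,"dy": 1,"dz": -0.5,"gripper": -1},
  {"rx": 0,"ry": 0,"rz": 0,"dx": 0,"dy": 1,"dz": 0,"gripper": -1},
])

```text
clock: 12.02
tcp_pos: [0.5679, -0.1042, 0.0932]
orientation: [-2.133, -2.297, 0.012]
contact_force: [-11.7, 0.3, 3.9]
grip_width: 0.0005
gripper_force: 6.0
```

Request:
step_arm([
  {"rx": 0,"ry": 0,"rz": 0,"dx": 0,"dy": 1,"dz": -0.5,"gripper": -1},
  {"rx": 0,"ry": 0,"rz": 0,"dx": 0,"dy": 0.5,"dz": 0,"gripper": -1},
  {"rx": 0,"ry": 0,"rz": 0,"dx": 0,"dy": 0,"dz": 0,"gripper": -1},
])

```text
clock: 12.4
tcp_pos: [0.5694, -0.104, 0.0933]
orientation: [-2.133, -2.297, 0.012]
contact_force: [-11.3, 0.8, 1.8]
grip_width: -0.0001
gripper_force: 5.4
```

Request:
step_arm([
  {"rx": 0,"ry": 0,"rz": 0,"dx": 0,"dy": -8,"dz": 0,"gripper": -1},
  {"rx": 0,"ry": 0,"rz": 0,"dx": 0,"dy": -18,"dz": 0,"gripper": -1},
  {"rx": 0,"ry": 0,"rz": 0,"dx": 0,"dy": -25,"dz": 0,"gripper": -1},
  {"rx": 0,"ry": 0,"rz": 0,"dx": 0,"dy": -25,"dz": 0,"gripper": -1},
  {"rx": 0,"ry": 0,"rz": 0,"dx": 0,"dy": -25,"dz": 0,"gripper": -1},
  {"rx": 0,"ry": 0,"rz": 0,"dx": 0,"dy": -19,"dz": -10,"gripper": -1},
  {"rx": 0,"ry": 0,"rz": 0,"dx": 0,"dy": 0,"dz": -30,"gripper": -1},
  {"rx": 0,"ry": 0,"rz": 0,"dx": 0,"dy": 0,"dz": -40,"gripper": -1},
  {"rx": 0,"ry": 0,"rz": 0,"dx": 0,"dy": 0,"dz": -40,"gripper": -1},
  {"rx": 0,"ry": 0,"rz": 0,"dx": 0,"dy": 0,"dz": 0,"gripper": -1},
  {"rx": 0,"ry": 0,"rz": 0,"dx": 0,"dy": 0,"dz": 0,"gripper": -1},
  {"rx": 0,"ry": 0,"rz": 0,"dx": 0,"dy": 0,"dz": 0,"gripper": -1},
  {"rx": 0,"ry": 0,"rz": 0,"dx": 0,"dy": 0,"dz": 0,"gripper": -1},
  {"rx": 0,"ry": 0,"rz": 0,"dx": 0,"dy": 0,"dz": 0,"gripper": -1},
])

```text
clock: 14.15
tcp_pos: [0.4545, -0.1124, 0.2148]
orientation: [-2.136, -2.302, 0.0]
contact_force: [0.2, 0.5, 0.3]
grip_width: 0.0002
gripper_force: 0.0
```

Run:
```python
from h import *
a=r.grab_frame("side"); b=r.grab_frame("scene"); print(r.get_obs()["contact_force"])
cv2.imwrite("pics/w6.png",np.hstack([cv2.resize(a[90:330,130:430],(400,320)),cv2.resize(b[150:400,60:400],(400,320))]))
```

```text
[0.86913318 0.13133594 0.13169689]
```

View pics/w6.png

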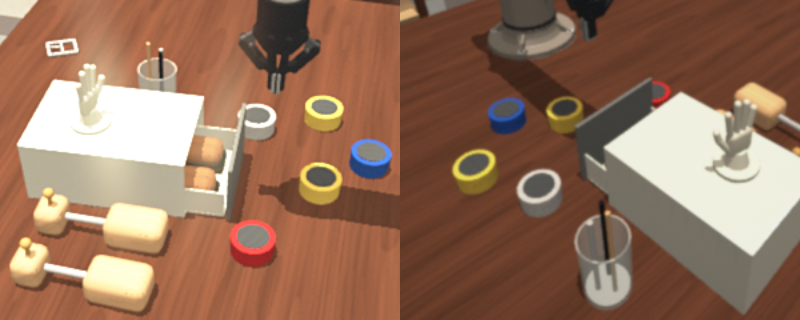

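The drawer is ajar (front at 238,165 in the left half). The tin stands clear at the right (540,190 in the right half), nothing else has moved, and the robot is clear.

```bash
python3 -c "
from bench import r
print(r.hand_in())"
```

```text
the job is handed in; nothing more can be done
None
```

I pushed the tin to the right until it stood about 165 mm from the box's middle plane (131 mm needed), then pressed the drawer until its catch let go; it sprang ajar by itself. The last pictures show the ring holder, shoe trees and pen cup undisturbed, and I handed the job in at about 14 s; no verdict came back.

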